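Find which way the blade cap unscrews and hold it over its cup

TASK

Take the blade cap off the smoothie cup that is clamped in the jar holder and finish still holding it, level, straight above its own cup with the blades well clear of the mouth, so that it can drip into the cup. The cups of our two blenders look alike but one is threaded the wrong way round, so try it gently each way: if it binds, do not force it, turn it the other way until the thread lets go, and only then lift. Leave the other cup closed and everything else where it stands.

Things in the scene. Friction and masses are not known exactly. Their poses are not given: they have to be found in the camera images.
- holder: one-handed jar holder fixed on the worktop by four suction feet: white and grey frame 126 mm by 200 mm (its y axis is the long one) with two V jaws with rubber pads up to 46 mm high, and a hand screw to 142 mm at its -y end; origin on the worktop at the middle of the jaws, which is the axis of the clamped cup
- cup_a: one of two look-alike fixed, upright, empty clear smoothie cups: 54 mm across the foot, 62 mm just under the cap, mouth 46 mm across, rim 125 mm up; origin at the centre of its foot, z up. Open the one that is in the holder (origin within a few mm of holder in x and y); the other stands at the back and is left alone
- cup_b: the other cup, same shape and origin as cup_a; either may be in the holder. One of the two has an ordinary right-hand thread, the other a reversed one, and nothing outside shows which. A closed cap's lower edge is 103 mm, its top 129 mm, its coupling 139 mm above the cup's origin; below the cap the cup is no wider than the cap
- cap_a_mid (a point): centre, half-way up, of the blade cap on cup_a: dark ribbed round screw cap 64 mm across, 26 mm high, about 0.09 kg, with a 30 mm hub and steel coupling 10 mm above its top, a white mark over the edge of its top and down its side at its +x, z up. Screwed on, this point is 116 mm above the cup's origin. Blades inside reach 26 mm below the rim of the closed cup
- cap_b_mid (a point): the same for the cap on cup_b. Both have quick three-start threads. The tightening way it binds within 0.3 rad: torque climbs past 0.2 N m, and a grip of 20 to 40 N slips before the thread is harmed. The loosening way it turns almost freely (under 0.1 N m) and lets go 1.05 rad from closed; between 1.1 and 1.55 rad (best 1.35; then a stop) it rests on the rim and lifts straight off
- tumbler_mid (a point): centre of a loose clear glass tumbler, 81 mm across, 91 mm high; leave alone
- lemon_mid (a point): centre of a loose lemon, 71 x 53 x 51 mm; leave alone
- apple_mid (a point): centre of a loose green apple, 75 mm across, 68 mm high; leave alone
- honey_jar_mid (a point): centre of a loose honey jar, 62 mm across, 99 mm high; leave alone

How it is judged:
On the way:
1. the cap of the clamped cup is unscrewed: turned by more than 52 degrees from closed while it still sits on its cup (risen by less than 14 mm) (((horizontal distance between cup_a and holder below 0.03 m and angle between the x axis of cap_a_mid and the x axis of cup_a, either way round above 0.9 rad and z of cap_a_mid in the frame of cup_a below 0.13 m and horizontal distance between cap_a_mid and cup_a below 0.012 m) or (horizontal distance between cup_b and holder below 0.03 m and angle between the x axis of cap_b_mid and the x axis of cup_b, either way round above 0.9 rad and z of cap_b_mid in the frame of cup_b below 0.13 m and horizontal distance between cap_b_mid and cup_b below 0.012 m))), for 0.05 s.
At the end, for the whole second after the job is handed in: the blade cap of the clamped cup is gripped by the fingers and held still, at least 35 mm above its closed height (blades 9 mm or more clear of the mouth) and less than 184 mm, within 30 mm of straight above its cup, tilted less than 0.2 rad, touching neither cup nor holder (((horizontal distance between cup_a and holder below 0.03 m and z of cap_a_mid in the frame of cup_a between 0.151 and 0.3 m and horizontal distance between cap_a_mid and cup_a below 0.03 m and angle between cap_a_mid's own z axis and vertical below 0.2 rad and linear speed of cap_a below 0.03 m/s and contact force between the fingers and cap_a above 1 N and contact force between cap_a and cup_a below 0.05 N and contact force between cap_a and holder below 0.05 N) or (horizontal distance between cup_b and holder below 0.03 m and z of cap_b_mid in the frame of cup_b between 0.151 and 0.3 m and horizontal distance between cap_b_mid and cup_b below 0.03 m and angle between cap_b_mid's own z axis and vertical below 0.2 rad and linear speed of cap_b below 0.03 m/s and contact force between the fingers and cap_b above 1 N and contact force between cap_b and cup_b below 0.05 N and contact force between cap_b and holder below 0.05 N))); the arm keeps its last pose, push and grip.
It fails at once if the thread is forced: cap and cup press on each other with more than 120 N (contact force between cap_a and cup_a above 120 N or contact force between cap_b and cup_b above 120 N).
It fails at once if the cap of the other cup is moved by more than 10 mm or unscrewed ((horizontal distance between cup_a and holder above 0.1 m and (distance of cap_a_mid from where it was at the start of the episode above 0.01 m or angle between the x axis of cap_a_mid and the x axis of cup_a, either way round above 0.6 rad)) or (horizontal distance between cup_b and holder above 0.1 m and (distance of cap_b_mid from where it was at the start of the episode above 0.01 m or angle between the x axis of cap_b_mid and the x axis of cup_b, either way round above 0.6 rad))).
It fails at once if the glass, lemon, apple or honey jar is moved by more than 30 mm (distance of any of tumbler_mid, lemon_mid, apple_mid, honey_jar_mid from where it was at the start of the episode above 0.03 m).
It also fails if it takes over 40 s, if anything falls off the work surface, if the arm or the gripper's body presses on something with over 40 N, if the wrist force passes 120 N, or if a joint passes its speed limit or range.

ROBOT

A 6-joint arm with a two-finger parallel gripper is mounted at the origin on a cart in front of the work surface, level with it; the furniture and walls round the work are solid. World frame = base frame: x ahead of the robot, y to its left, z up, the work surface at z = 0. Lengths are in m, angles in rad, forces in N, time in s.
With the tool pointing down it reaches from about 0.2 to 0.875 m from the base axis. Payload 3.4 kg.
Tool frame: the origin (TCP) lies between the finger pads; the fingertips stand 25 mm ahead of it and the grasp point (between the pads) lies 6 mm ahead of it (r.nose_length is the z of the fingertips in the tool frame, in m); z points along the fingers, y is the line along which they close (so a half turn about z gives the same grasp; the last joint's range is limited). The gripper opens to 94 mm and grips with 3 to 60 N. Pads are 16 mm wide; open, the fingers measure 119 mm over their backs; the gripper's body (75 mm by 177 mm) begins 78 mm behind the grasp point.
Start: joints at [-1.382, 0.276, 1.505, -0, 1.361, -0.121], TCP at [0.175, -0.548, 0.23] pointing down, gripper open.
Joint ranges: [-2.89, 2.89], [-0.75, 2.08], [0.22, 2.7], [-1.18, 4.32], [0.11, 2.71], [-2.7, 2.7]. Speed limits (rad/s): [2.57, 2.57, 3.14, 3.14, 3.14, 3.14].

INTERFACE

Orientations are given as a unit quaternion [w, x, y, z].
In Python, from plant import r, gripper_to, inverse_kinematics, vision, models, telemetry gives the robot as it stands. Calls block until the motion is done:
- r.move_to(position, orientation): joint-space move of the TCP to a pose.
- r.move_l(position, rot=None, vel=0.15, guard=None): straight line of the TCP; rot=None keeps the orientation; vel is the mean speed in m/s. With guard (N) it stops when the force on the tool has changed by that much, and returns True; else False.
- r.movej(angles): joint-space move.
- gripper_to(opening, f_grip=None): finger opening in m; f_grip is the grip in N (None keeps the last); returns when the fingers have stopped.
- r.hold(seconds).
- inverse_kinematics(position, orientation): joint angles nearest the present ones, or None.
- vision.snapshot(name): name is "scene" or "top" or "wrist"; returns the picture (400x640x3 uint8, red, green, blue); there is no depth.
- vision.get_calibration(name): a dict with "fx", "fy", "cx", "cy" (pixels), "D" ([k1, k2, p1, p2, k3] as OpenCV has them; the pictures are not rectified), "position" and "orientation" of the camera in the world. Camera axes: x right, y down, z forward; pixel columns grow to the right and rows downward; lengths in m; the calibration is good to about 2 mm. A picture is of the moment at which its call begins: read the wrist's pose just before it. get_calibration takes no time and is no camera call; for the wrist camera it gives the pose at the moment of the call.
A pose or a line that the arm cannot do raises r.PlanningError and nothing moves.
- r.sign_off(): hands the job in; it is judged then, once.
Trained networks look in the newest picture that a camera, given by its name, has taken for a name from the list of things; names that differ only in an ending like _2 or _b are one class to them, and where a whole thing is asked for, a point or a joint stands for the part that bears it (a point fixed in the world has none). Each returns a list of dicts, best first, with "score" (0 to 1); they miss things now and then, are a little off and sometimes report something else, mostly with a low value. They report only what shows in the picture. A call takes as long as a camera call.
- models.boxes_of(thing, camera): "at" ([x, y, z] in m, in world coordinates, good to about 4 mm: the middle of the surface that is visible of it).
- models.regions_of(thing, camera): "pixels" (400x640 bool, what is visible of it).
- models.mark_of(thing, camera): "at" ([x, y, z] in m, in world coordinates, good to about 4 mm: a listed point, or the origin of a listed thing).
Readings, each from a call of its own:
- telemetry.current_t(): time.
- telemetry.current_joints(): joint angles.
- telemetry.current_dq(): joint speeds.
- telemetry.current_joint_efforts(): joint torques, N m.
- telemetry.current_ee_pos(): TCP position.
- telemetry.current_tool_rot(): TCP orientation.
- telemetry.current_wrist_force(): force on the tool from outside, world axes, zero at the start.
- telemetry.current_torque(): the same for the moment, N m.
- telemetry.current_opening(): finger opening in m.
- telemetry.current_finger_force(): force on a finger pad.
Only numpy, scipy, OpenCV 4.12 (cv2) and the standard library are available. Lean on these libraries where they do the work, as an engineer would, in place of code of your own. Each camera call takes 0.05 s, during which the arm holds its last target. There are 200 camera calls.

## Working session

There is one attempt and no reset: what is moved stays moved. The work goes in short steps, each a Python script; the robot and the scene stay as the last script left them, time stands still between calls to the robot, and variables do not carry over. Pictures are saved under pics/ and viewed, at most 10 in all, crops included, and the job is handed in when it is done.

```bash
ls; mkdir -p pics
python3 - <<'E'
from plant import *
import cv2
for c in ("scene","top"):
    im=vision.snapshot(c); cv2.imwrite(f"pics/{c}0.png",im[:,:,::-1])
    for t in ("holder","cup_a","cap_a_mid","tumbler_mid","lemon_mid","apple_mid","honey_jar_mid"):
        print(c,t,[(round(d["score"],2),[round(float(v),3) for v in d["at"]]) for d in models.mark_of(t,c)][:4])
print(telemetry.current_t(),r.nose_length)
E
```

```text
pics
scene holder [(0.88, [0.61, -0.068, 0.001])]
scene cup_a [(0.72, [0.808, 0.102, 0.001])]
scene cap_a_mid [(0.6, [0.807, 0.1, 0.114])]
scene tumbler_mid [(0.37, [0.718, -0.018, 0.026])]
scene lemon_mid [(0.78, [0.719, -0.014, 0.026])]
scene apple_mid [(0.71, [0.685, -0.219, 0.035])]
scene honey_jar_mid [(0.91, [0.567, -0.282, 0.05])]
top holder [(0.71, [0.607, -0.064, -0.004])]
top cup_a [(0.48, [0.805, 0.1, 0.0])]
top cap_a_mid [(0.62, [0.804, 0.105, 0.114])]
top tumbler_mid [(0.73, [0.608, 0.099, 0.045])]
top lemon_mid [(0.89, [0.714, -0.016, 0.026])]
top apple_mid []
top honey_jar_mid [(0.89, [0.565, -0.283, 0.051])]
0.8 0.025
```

View pics/scene0.png

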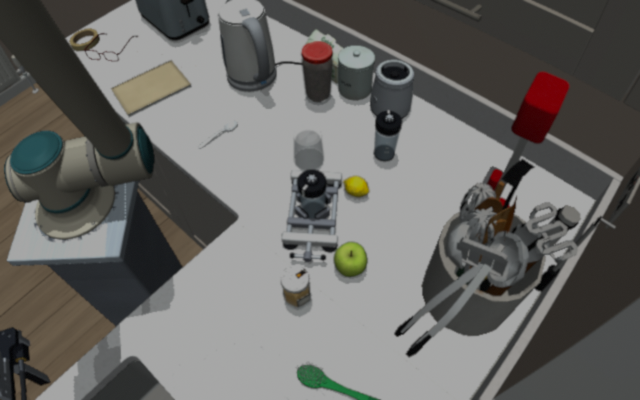

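View pics/top0.png

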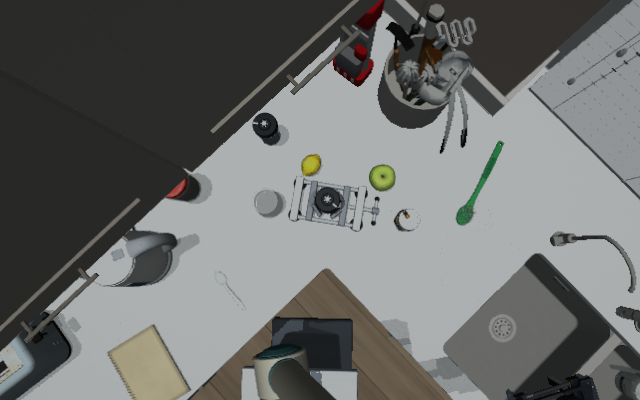

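The clamped cup's dark cap is at top px (328,200), in the holder. The other cup is at the back at (264,125). The honey jar, apple, lemon and tumbler are all below the gripper's body height. Next I'll move above the cap and check from near.

```bash
cat > h.py <<'E'
from plant import *
import numpy as np, cv2
from scipy.spatial.transform import Rotation as R
def rot(): 
    q=telemetry.current_tool_rot(); return R.from_quat([q[1],q[2],q[3],q[0]])
def wxyz(x): 
    q=x.as_quat(); return [q[3],q[0],q[1],q[2]]
def down(yaw):  # tool z down, tool x at angle yaw
    return wxyz(R.from_euler("z",yaw)*R.from_euler("x",np.pi))
def yaw(): 
    v=rot().as_matrix()[:,0]; return np.arctan2(v[1],v[0])
E
python3 - <<'E'
from h import *
print("yaw0",yaw())
p=[0.609,-0.066,0.30]
best=min(np.arange(-3.1,3.1,.1),key=lambda a:abs((lambda q:9 if q is None else q[5])(inverse_kinematics(p,down(a)))))
print(best,inverse_kinematics(p,down(best)))
for s in (-1.7,1.7): print(inverse_kinematics(p,down(best+s)))
r.move_to(p,down(best))
im=vision.snapshot("wrist"); cv2.imwrite("pics/w1.png",im[:,:,::-1])
for t in ("cup_a","cap_a_mid","holder"):
    print(t,[(round(d["score"],2),np.round(d["at"],3)) for d in models.mark_of(t,"wrist")][:3])
print(telemetry.current_t(),telemetry.current_ee_pos(),telemetry.current_wrist_force(),telemetry.current_torque(),vision.get_calibration("wrist"))
E
```

```text
yaw0 0.3098136312137188
1.3000000000000038 [-2.21490769e-01  3.05430375e-01  1.29302107e+00 -4.44089210e-16
  1.54314121e+00  4.93055582e-02]
[-2.21490769e-01  3.05430375e-01  1.29302107e+00 -4.44089210e-16
  1.54314121e+00  1.74930556e+00]
[-0.22149077  0.30543038  1.29302107  0.          1.54314121 -1.65069444]
cup_a []
cap_a_mid []
holder []
3.325 [ 0.60889149 -0.06673401  0.2999039 ] [0.87884871 0.00554738 0.16213824] [ 0.00304242 -0.06419444  0.04089763] {'fx': 359.4596993914003, 'fy': 359.4596993914003, 'cx': 323.1596782791659, 'cy': 196.51420153688684, 'D': array([-0.02342111,  0.        ,  0.        ,  0.        ,  0.        ]), 'position': array([ 0.62614776, -0.00317648,  0.45526229]), 'orientation': array([ 0.11431062,  0.98418161, -0.13441438, -0.01588735])}
```

View pics/w1.png

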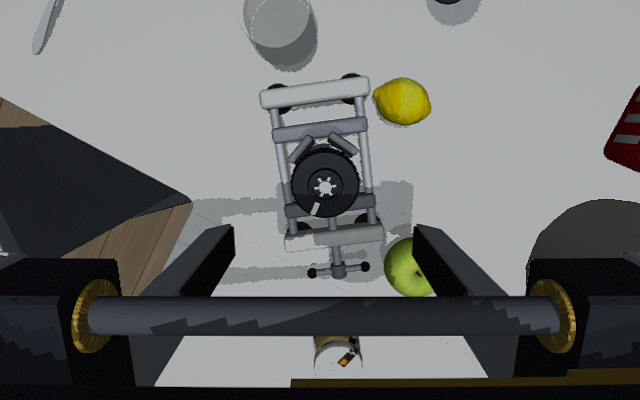

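The wrist picture shows the cap at px (326,184), its coupling at (325,187) and the white mark at (315,208). I'll fix the axis by rays through the cap and coupling.

```bash
cat >> h.py <<'E'
def ray(cal,px,z):
    K=np.array([[cal["fx"],0,cal["cx"]],[0,cal["fy"],cal["cy"]],[0,0,1]])
    u=cv2.undistortPoints(np.array([[px]],float),K,np.array(cal["D"],float))[0,0]
    q=cal["orientation"]; d=R.from_quat([q[1],q[2],q[3],q[0]]).apply([u[0],u[1],1]); c=np.array(cal["position"])
    return c+d*(z-c[2])/d[2]
E
python3 - <<'E'
from h import *
cal=vision.get_calibration("wrist")
im=cv2.imread("pics/w1.png"); m=(im.max(2)<62).astype(np.uint8); m[:,:285]=0;m[:,365:]=0;m[:140]=0;m[220:]=0
m=cv2.morphologyEx(m,cv2.MORPH_OPEN,np.ones((5,5)))
c=max(cv2.findContours(m,0,2)[0],key=cv2.contourArea); (x,y),rad=cv2.minEnclosingCircle(c)
print((x,y),rad,cv2.fitEllipse(cv2.convexHull(c)))
print(ray(cal,(x,y),.126),ray(cal,(325.3,187.3),.139),ray(cal,(315,209),.129))
cv2.imwrite("pics/w1c.png",cv2.resize(np.hstack([im[140:225,280:370],cv2.drawContours(im.copy(),[c],-1,(0,0,255),1)[140:225,280:370]]),None,fx=4,fy=4,interpolation=0))
E
```

```text
(324.139892578125, 179.78756713867188) 37.886451721191406 ((324.4567565917969, 180.6156463623047), (68.73628997802734, 75.244384765625), 171.74404907226562)
[ 0.61034374 -0.0626786   0.126     ] [ 0.61013611 -0.06721852  0.139     ] [ 0.59473927 -0.08672671  0.129     ]
```

View pics/w1c.png

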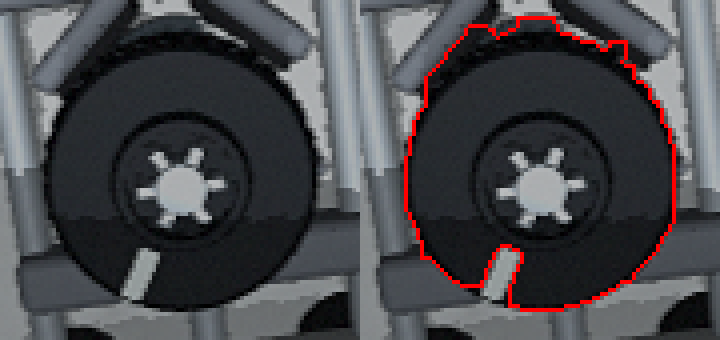

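Run:
```python
from h import *
print(r.move_l([0.610,-0.0665,0.16],down(1.3),vel=.12,guard=6))
print(r.move_l([0.610,-0.0665,0.123],vel=.05,guard=6))
f0=telemetry.current_wrist_force(); print(f0,telemetry.current_torque())
gripper_to(0.05,f_grip=20)
r.hold(.2)
print(telemetry.current_t(),telemetry.current_opening(),telemetry.current_finger_force(),telemetry.current_ee_pos(),yaw())
print(telemetry.current_wrist_force(),telemetry.current_torque())
```

```text
False
False
[ 0.31302086 -0.37089156  0.18278676] [-0.01112557 -0.0521254   0.03108277]
6.3083 0.06399698480258594 20.000201789662242 [ 0.61010517 -0.06649776  0.1231706 ] 1.3000005026718888
[-0.71067431 -0.35274211  0.86782238] [-0.08754212 -0.08216144 -0.0199014 ]
```

Run:
```python
from h import *
p=[0.610,-0.0665,0.123]; t0=telemetry.current_torque()[2]
for a in np.arange(.06,.31,.06):
    r.move_l(p,down(1.3+a))
    f=telemetry.current_wrist_force();t=telemetry.current_torque()
    print(round(a,2),np.round(f,2),np.round(t,3),round(telemetry.current_t(),2),round(yaw(),3))
    if abs(t[2]-t0)>.17: print("binds"); break
```

```text
0.06 [0.33 0.28 1.34] [-0.071 -0.074 -0.014] 6.56 1.359
0.12 [-0.08  0.3   1.19] [-0.033 -0.1    0.064] 6.81 1.418
0.18 [ 0.84 -0.1   2.89] [-0.052 -0.104  0.141] 7.06 1.478
0.24 [ 1.14 -0.81  2.23] [-0.125 -0.184 -0.195] 7.31 1.537
binds
```

```bash
cat >> h.py <<'E'
def ft(n=6):
    F=[];
    for _ in range(n): r.hold(.03); F.append(np.r_[telemetry.current_wrist_force(),telemetry.current_torque()])
    return np.round(np.mean(F,0),3),np.round(np.std(F,0),3)[5]
E
python3 - <<'E'
from h import *
print(ft())
p=[0.610,-0.0665,0.123]
for a in (.27,.30,.34):
    r.move_l(p,down(1.3+a)); m=ft(); print(a,m,round(telemetry.current_t(),2))
    if abs(m[0][5])>.2: break
E
```

```text
(array([ 0.589, -0.188,  2.53 , -0.05 , -0.154, -0.255]), np.float64(0.047))
0.27 (array([ 0.919, -0.299,  2.286, -0.098, -0.227, -0.737]), np.float64(0.019)) 7.96
```

+yaw binds (−0.74 N m), so I'll turn the other way, following the cap's rise by the vertical force.

Run:
```python
from h import *
z=0.123
for a in [.1,-.1,-.25,-.4,-.55,-.7,-.85]:
    r.move_l([0.610,-0.0665,z],down(1.3+a)); m=ft(3)
    f=m[0]; print(a,f,round(z,4),round(telemetry.current_t(),2))
    if abs(f[5])>.3 and a<-.2: print("binds"); break
    if f[2]>5: z+=min(.002,(f[2]-1)*.0002)
    if f[2]>25: break
im=vision.snapshot("wrist"); cv2.imwrite("pics/w2.png",im[120:400,120:560,::-1]); print(telemetry.current_opening(),telemetry.current_finger_force())
```

```text
0.1 [-1.760e-01  2.600e-02  3.549e+00 -6.700e-02 -1.220e-01  1.000e-03] 0.123 8.38
-0.1 [-0.308  0.365  4.698  0.036 -0.071 -0.011] 0.123 8.82
-0.25 [ 0.465  0.599  4.456 -0.026 -0.062 -0.026] 0.123 9.22
-0.4 [-0.181  0.102  4.848 -0.053 -0.052 -0.05 ] 0.123 9.62
-0.55 [ 0.036 -0.3    4.957 -0.051 -0.014 -0.028] 0.123 10.03
-0.7 [ 0.494 -0.059  4.792 -0.044 -0.025 -0.059] 0.123 10.43
-0.85 [-0.138 -0.065  4.844 -0.033 -0.018 -0.06 ] 0.123 10.82
0.06381265136787609 20.000655404292047
```

View pics/w2.png

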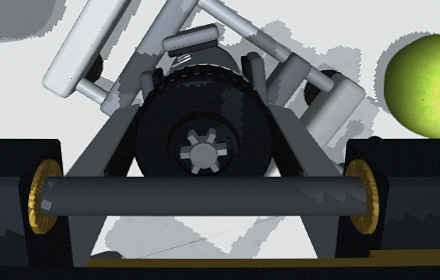

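Run:
```python
from h import *
z=0.123
for a in [-1.0,-1.1,-1.2,-1.3,-1.35]:
    r.move_l([0.610,-0.0665,z],down(1.3+a)); f=ft(3)[0]
    print(a,f,round(z,4),round(telemetry.current_t(),2))
    if abs(f[5])>.3: print("stop"); break
y=yaw()
for k in range(3):
    z+=.003; g=r.move_l([0.610,-0.0665,z],vel=.03,guard=8); f=ft(3)[0]; print("lift",z,g,f,telemetry.current_ee_pos()[2])
    if g or f[2]<-6: break
```

```text
-1.0 [-0.382 -0.066  4.653 -0.01  -0.034 -0.066] 0.123 11.28
-1.1 [-0.461 -0.338  5.348 -0.034  0.012 -0.122] 0.123 11.62
-1.2 [-2.110e-01 -2.000e-03  4.979e+00 -1.900e-02 -1.800e-02 -4.900e-02] 0.123 11.97
-1.3 [-1.190e-01 -1.100e-01  5.021e+00 -2.000e-03  1.300e-02 -8.900e-02] 0.123 12.32
-1.35 [-0.077 -0.524  4.939 -0.006 -0.023 -0.088] 0.123 12.68
lift 0.126 False [ 0.516 -0.18  -1.278 -0.04  -0.117  0.013] 0.12533820243937155
lift 0.129 False [-0.025  0.388 -1.463  0.007 -0.066 -0.006] 0.12893160486219502
lift 0.132 False [-0.19   0.268 -1.64   0.022  0.048 -0.012] 0.13202153095704966
```

It lifts freely (about −1.4 N, roughly the cap's weight).

Run:
```python
from h import *
print(r.move_l([0.610,-0.0665,0.150],vel=.04,guard=8))
gripper_to(0.05,f_grip=25)
print(r.move_l([0.610,-0.0665,0.195],vel=.05,guard=8),ft(4)[0],telemetry.current_opening(),telemetry.current_finger_force(),telemetry.current_ee_pos(),telemetry.current_t())
im=vision.snapshot("scene")
for t in ("cup_a","cap_a_mid","tumbler_mid","lemon_mid","apple_mid","honey_jar_mid"):
    print(t,[(round(d["score"],2),np.round(d["at"],3)) for d in models.mark_of(t,"scene")][:3])
cv2.imwrite("pics/s2.png",cv2.resize(im[100:320,220:450,::-1],None,fx=2.6,fy=2.6))
```

```text
False
False [-0.395 -0.246 -1.002  0.038  0.016 -0.015] 0.06384981276152119 24.99984949361533 [ 0.60975899 -0.06646686  0.19452241] 15.725
cup_a [(0.87, array([ 0.808,  0.101, -0.   ])), (0.75, array([ 0.61 , -0.065,  0.003])), (0.49, array([ 0.724, -0.019,  0.025]))]
cap_a_mid [(0.67, array([ 0.608, -0.064, -0.001])), (0.6, array([0.804, 0.101, 0.113]))]
tumbler_mid []
lemon_mid [(0.56, array([ 0.72 , -0.018,  0.025]))]
apple_mid []
honey_jar_mid [(0.98, array([ 0.57 , -0.282,  0.051]))]
```

View pics/s2.png

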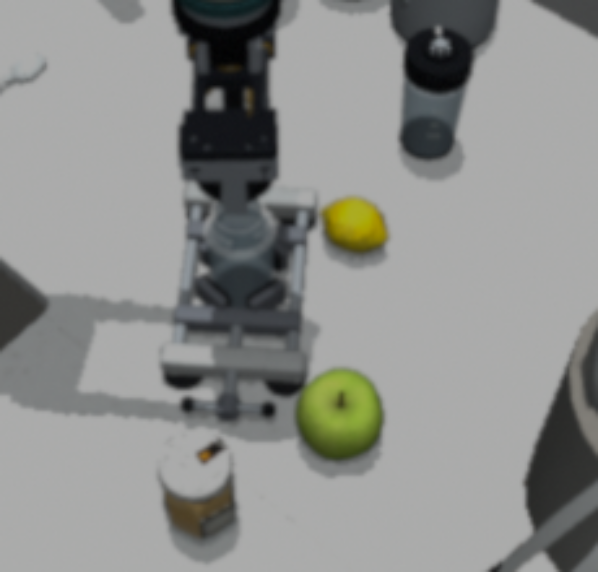

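The cap is in the gripper at px (235,185), directly above the open cup, whose mouth shows at (240,230). The cup is still clamped, and the lemon, apple, honey jar and other cup stand undisturbed. I'm handing in now.

Run:
```python
from h import *
r.hold(.3); print(telemetry.current_finger_force()); print(r.sign_off())
```

```text
24.999741353094578
the job is handed in; nothing more can be done
None
```

The clamped cup had the reversed thread: the cap bound turning counter-clockwise, so I turned it clockwise about 1.35 rad until it let go, lifted it off, and handed in with it gripped at 25 N straight above its cup, about 70 mm above closed height; the other cup, lemon, apple and honey jar looked undisturbed in the last picture, which did not show the tumbler.

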